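# Seat the rib block home in the drilling jig and hold it

## Task

Pick up the wooden block that has the long upright rib (not the one with the round dowel) and lay it flat on the bed of the drilling jig, its long side along the long fence. Keep it against the fence and push it endways against the sliding end stop, driving the stop back until you feel it come up solid, and finish still holding the block with the fingers, pressed firmly against both the fence and the stop as if for drilling. Leave the other things on the bench alone.

Things in the scene. Friction and masses are not known exactly. Their poses are not given: they have to be found in the camera images.
- rib_block: The part: pale wooden block 90 x 50 x 30 mm (own x, y, z) with an upright rib along the middle of its top over its full length (an upside-down T from the end): 90 mm long (x), 22 mm thick (y), from 30 to 70 mm above the underside. Loose, 0.11 to 0.22 kg, starts standing flat on the bench, rib up. Origin: centre of the underside; z up. Same after a half turn; either way round is fine in the jig.
- dowel_block: Look-alike block of the same wood, 90 x 50 x 30 mm, but with a round dowel (24 mm diameter, 40 mm tall) on top. Not wanted; it stays where it is. Origin: centre of the underside.
- jig: Drilling jig, fixed to the bench: grey laminate bed 300 x 190 x 18 mm (own x, y, z), lying flat, slick (friction about 0.25, fences too), bed surface 18 mm above the bench. Origin: centre of the underside. Its x runs along the long fence towards the end stop, its y towards the long fence. A metal housing, 60 mm above the bed, covers the +x end and hides the end of the stop's travel.
- long_fence: Reddish-brown wooden fence fixed on the bed, 300 mm long (jig x), 30 mm thick, 25 mm tall above the bed. Its working face looks to jig -y and stands at jig y = +50 mm. Origin: centre of its underside, on the bed, 15 mm behind the working face.
- end_stop: Reddish-brown wooden bar across the bed, slides along jig x: 25 mm thick (x), 105 mm wide (y), top 60 mm above the bed, its end 7 mm clear of the fence. Origin: at bed level in the plane of the working face (looks to jig -x), mid-width. Face at jig x = 45 to 75 mm at the start, +85 mm fully home, where it comes up solid. 3 N friction holds it where it is left; no spring.
- stop_face (a point): Middle of the end stop's working face, 30 mm above the bed; moves with the stop.
- screwdriver: Bystander: screwdriver lying beyond the work area.
- hammer: Bystander: hammer lying beyond the work area.
- glue_bottle: Bystander: closed white plastic bottle, 56 mm diameter, 150 mm tall, standing. Origin: centre of its underside.
- try_square: Bystander: try square (wooden stock, steel blade), lying near the right edge. Origin: under the middle of the stock.
- battery: Bystander: black tool battery 115 x 75 x 63 mm, left of the jig. Origin: centre of its underside.
Mind the look-alikes: they are no part of the job. What is shaped like the rib_block but blue or red is not meant.

How it is judged (in metres and radians):
On the way, in this order (a step that is already met when the one before it is completed fails the run):
1. the rib block is lifted clear of the bench (height (world z) of rib_block above 0.03 m), for 0.1 s.
2. the rib block lies flat on the bed, long side along the fence, the stop not yet pushed home (z of rib_block in the frame of jig between 0.015 and 0.023 m and y of rib_block in the frame of long_fence between -0.11 and -0.03 m and angle between the x axis of rib_block and the x axis of jig, either way round below 0.15 rad and x of end_stop in the frame of jig below 0.081 m), for 0.1 s.
At the end, for the whole second after the job is handed in: Ends holding: through the last second the fingers press the rib block (over 2 N) and it bears over 2 N on fence and on stop; stop within 2 mm of home; block at rest, flat on the bed within 3 mm and 0.06 rad, aligned within 0.06 rad, within 2.5 mm of both faces (contact force between rib_block and long_fence above 2 N and contact force between rib_block and end_stop above 2 N and contact force between the fingers and rib_block above 2 N and x of end_stop in the frame of jig above 0.083 m and z of rib_block in the frame of jig between 0.015 and 0.021 m and angle between rib_block's own z axis and vertical below 0.06 rad and angle between the x axis of rib_block and the x axis of jig, either way round below 0.06 rad and y of rib_block in the frame of long_fence above -0.0425 m and x of rib_block in the frame of end_stop above -0.0475 m and linear speed of rib_block below 0.01 m/s); the arm keeps its last pose, push and grip.
It fails at once if the dowel block or another loose bystander is moved more than 30 mm (distance of any of dowel_block, screwdriver, hammer, glue_bottle, try_square, battery from where it was at the start of the episode above 0.03 m).
It also fails if it takes over 64 s, if anything falls off the work surface, if the arm or the gripper's body presses on something with over 40 N, if the wrist force passes 120 N, or if a joint passes its speed limit or range.

## Robot

A 7-joint arm with a two-finger parallel gripper is mounted at the origin on the work surface. World frame = base frame: x ahead of the robot, y to its left, z up, the work surface at z = 0. Lengths are in mm, angles in rad, forces in N, time in s.
With the tool pointing down it reaches from about 400 to 875 mm from the base axis. Payload 4.4 kg.
Tool frame: the origin (TCP) lies at the very end of the fingers, on their centre line; the grasp point (between the pads) lies 19 mm behind it; z points along the fingers, y is the line along which they close (so a half turn about z gives the same grasp; the last joint's range is limited). The gripper opens to 85 mm and grips with 20 to 120 N. Pads are 22 mm wide; open, the fingers measure 114 mm over their backs; the gripper's body (76 mm by 85 mm) begins 54 mm behind the grasp point. The pads swing forward as they close: fully open they stand 13 mm farther back than shut.
Start: joints at [-1.365, 0.628, 0.038, 1.517, -0.027, 0.996, -0.02], TCP at [174.478, 626.159, 231.313] pointing down, gripper open.
Joint ranges: [-3.06, 3.06], [-0.37, 2.12], [-1.25, 1.32], [0.18, 2.47], [-1.1, 4.24], [0.23, 1.98], [-2.94, 2.94]. Speed limits (rad/s): [2.57, 2.57, 3.14, 3.14, 3.14, 3.14, 3.14].

## Interface

Orientations are given as [roll, pitch, yaw] about the fixed x, y, z axes, in that order (R = Rz(yaw) Ry(pitch) Rx(roll)).
In Python, from cell import ctrl gives the robot as it stands.
- The arm moves only by the tool jog_arm, never from a script. Its argument "plan" is a list of rows, each an object of numbers: "tx", "ty", "tz": the shift along the tool's x, y, z as a fraction of full scale; "wx", "wy", "wz": the turn, a rotation vector about the tool's x, y, z as a fraction of full scale; "claw": the closure, from 0 (fully open) to 1 (shut). In form: [{"tx": .., "ty": .., "tz": .., "wx": .., "wy": .., "wz": .., "claw": ..}, ...]. A call has 1 to 12 rows; each row is the pose to reach, as a shift and turn from the pose commanded when the call began, along the tool's axes at that moment; what a row does not reach only later rows make up. Full scale, the value 1, is 300 mm for a shift and 90 degrees for a turn. A row lasts 1/10 s, in which the tool goes at most 50 mm and 8.59 degrees, less where a joint would pass 70% of its speed; a pose out of reach is approached as far as the arm can. A call with a number of a shift or a turn outside -1 to 1 is refused whole. A call with a gripper value outside its range is refused whole. The fingers move at their own pace and stop on an object; the grip force is fixed at half the most. Time passes only in rows, so rows that repeat a pose let the fingers close. It gives the time, the measured TCP pose, the force, the opening and the grip force at its end, in the units of the state.
- ctrl.read_state(): the state, without advancing time (a new reading comes with each control period).
- ctrl.get_image(name): name is "side" or "top"; returns a dict with "img" (400x640x3 uint8, red, green, blue), "depth" (400x640 float32, mm along the optical axis (not along the pixel's ray), 0 where there is no reading), "fx", "fy", "cx", "cy" (pixels), "distortion" ([k1, k2, p1, p2, k3] as OpenCV has them; the pictures are not rectified), "position" and "orientation" of the camera in the world. Camera axes: x right, y down, z forward; pixel columns grow to the right and rows downward; lengths in mm; the calibration is good to about 2 mm. A picture is of the moment at which its call begins.
- ctrl.finish_job(): hands the job in; it is judged then, once.
Trained networks look in a picture, given as the dict that the camera call returned (one of the last four; its "shot" number tells which), for a name from the list of things; names that differ only in an ending like _2 or _b are one class to them, and where a whole thing is asked for, a point or a joint stands for the part that bears it (a point fixed in the world has none). Each returns a list of dicts, best first, with "score" (0 to 1); they miss things now and then, are a little off and sometimes report something else, mostly with a low value. They report only what shows in the picture. A call takes as long as a camera call. They do not tell look-alikes from the thing itself.
- ctrl.trace(picture, thing): "pixels" (400x640 bool, what is visible of it) and "extent" ([centre column, centre row, width, height] in pixels, round what is visible of it).
The state is a dict: "clock": time; "qpos": joint angles; "qd": joint speeds; "tau": joint torques, N m; "eef_pos": TCP position; "tool_rot": TCP orientation; "force": force on the tool from outside, world axes, zero at the start; "torque": the same for the moment, N m; "width": finger opening in mm; "gripper_force": force on a finger pad.
Only numpy, scipy, OpenCV 4.12 (cv2) and the standard library are available. Lean on these libraries where they do the work, as an engineer would, in place of code of your own. Each camera call takes 0.05 s, during which the arm holds its last target. There are 200 camera calls.

## Working session

There is one attempt and no reset: what is moved stays moved. The work goes in short steps, Python scripts to look and compute and a tool call to move; the robot and the scene stay as the last step left them, time stands still between calls to the robot, and variables do not carry over. Pictures are saved under pics/ and viewed, at most 10 in all, crops included, and the job is handed in when it is done.

Besides the shell and the picture viewer there is one more tool, called after ">>>" as name(argument=value, ...), one argument or row to a line, values as JSON. jog_arm: Moves the arm, as the interface text tells. Shift numbers are shares of 300 mm and turn numbers shares of 90 degrees, none past 1 either way. Its arguments: {"type":"object","properties":{"plan":{"type":"array"}},"required":["plan"]}

```bash
mkdir -p pics
cat > h.py <<'E'
import numpy as np, cv2
from scipy.spatial.transform import Rotation as R
from cell import ctrl
def cloud(p):
    """world xyz (400,640,3) from depth; nan where none"""
    h,w=p["depth"].shape
    K=np.array([[p["fx"],0,p["cx"]],[0,p["fy"],p["cy"]],[0,0,1.]])
    v,u=np.mgrid[:h,:w]
    n=cv2.undistortPoints(np.stack([u,v],-1).reshape(-1,1,2).astype(np.float64),K,np.array(p["distortion"],float)).reshape(h,w,2)
    z=np.where(p["depth"]>0,p["depth"],np.nan).astype(float)
    c=np.dstack([n*z[...,None],z])
    return c@Rm(p["orientation"]).T+np.array(p["position"])
def Rm(o):
    o=np.array(o,float)
    return o if o.shape==(3,3) else (R.from_quat(o) if o.size==4 else R.from_euler('xyz',o)).as_matrix()
E
python3 - <<'E'
from h import *
print(ctrl.read_state())
for n in("top","side"):
    p=ctrl.get_image(n); print(n,p["position"],p["orientation"],p["fx"],p["distortion"])
    cv2.imwrite(f"pics/{n}0.png",p["img"][...,::-1])
    c=cloud(p)
    for t in("rib_block","dowel_block","jig","long_fence","end_stop"):
        for d in ctrl.trace(p,t):
            q=c[d["pixels"]]; q=q[~np.isnan(q[:,0])]
            print(t,round(d["score"],2),np.round(d["extent"]),np.round(np.median(q,0)) if len(q) else None, np.round(np.percentile(q,98,0)) if len(q) else None)
E
```

```text
{'clock': 0.0, 'qpos': array([-1.36480004,  0.62933242,  0.03844852,  1.51838363, -0.02698638,
        0.99631883, -0.02000168]), 'qd': array([-0.00060028, -0.00155543,  0.00183436,  0.00135915,  0.00026071,
        0.00089416,  0.00159622]), 'tau': array([-2.01970443e-04, -5.63410020e+01,  1.22684229e+00, -1.93430650e+01,
        1.12193293e-02,  1.08873876e-02, -2.08690047e-06]), 'eef_pos': array([174.30887567, 625.52800516, 230.39311664]), 'tool_rot': array([-3.13966907e+00,  4.04826082e-05,  2.86979648e+00]), 'force': array([ 0.48037298, -0.35988415, -0.30695695]), 'torque': array([ 0.03178437,  0.02227153, -0.04105491]), 'gripper_force': 0.0, 'width': 85.36279190389735}
top [ 368.5189445   -20.07357759 1124.53896231] [-2.96010115  0.00322008 -1.58058202] 412.3482957391134 [-0.0398342  0.         0.         0.         0.       ]
rib_block 0.84 [369. 231.  17.  39.] [ 481. -151.   46.] [ 526. -132.   75.]
rib_block 0.6 [367. 185.  44.  28.] [ 606. -151.   45.] [ 642. -108.   74.]
dowel_block 0.72 [428. 228.  33.  36.] [ 487. -316.   31.] [ 535. -284.   72.]
jig 0.59 [272. 228.  95
[... 366 characters left out ...]
32122] [-2.38724671 -0.00879603 -0.17172286] 436.06995646237556 [-0.06100203  0.          0.          0.          0.        ]
rib_block 0.97 [295. 268.  38.  32.] [ 484. -168.   41.] [ 527. -148.   72.]
rib_block 0.56 [347. 255.  24.  46.] [ 611. -167.   32.] [644. -77.  72.]
rib_block 0.55 [231. 262.  36.  40.] [ 326. -139.   35.] [362. -87.  72.]
dowel_block 0.69 [308. 332.  46.  33.] [ 489. -330.   29.] [ 535. -290.   70.]
jig 0.74 [287. 193. 114.  67.] [498.  80.  19.] [630. 189.  79.]
jig 0.4 [316. 191.  25.  40.] [566.  49.  76.] [597. 123.  80.]
long_fence 0.55 [282. 175.  92.  17.] [474. 168.  41.] [613. 204.  46.]
end_stop 0.67 [319. 190.  14.  41.] [564.  51.  76.] [589. 121.  81.]
```

Run:
```python
import cv2
a=cv2.imread("pics/top0.png")
cv2.imwrite("pics/topcrop.png",cv2.resize(a[100:300,200:460],None,fx=3,fy=3,interpolation=cv2.INTER_CUBIC))
```

```text
(no output)
```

View pics/topcrop.png

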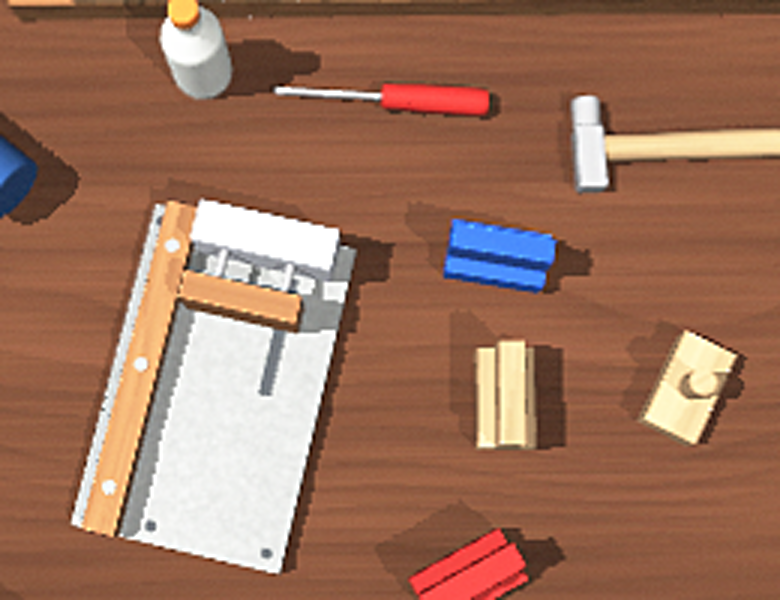

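View pics/side0.png

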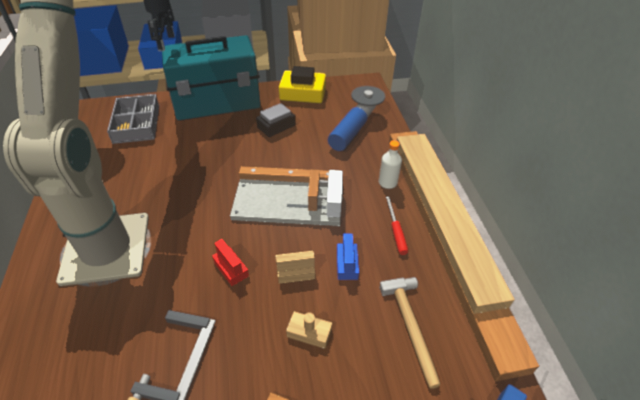

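In the enlarged top crop, the candidates (full-picture pixels) are:
- pale T-block at (369,231)
- blue T-block at (367,185)
- red T-block at about (356,292)
- pale block with dowel at (428,228)

The wanted block is the pale one at (369,231), the only uncoloured one with a long rib. The jig is at (272,228), with its fence on the left and its stop at (281,197) in front of the white housing.

```bash
cat >> h.py <<'E'
def pts(names,box,zr):
    """world points from cameras within xy box and z range"""
    o=[]
    for n in names:
        c=cloud(ctrl.get_image(n)).reshape(-1,3); c=c[~np.isnan(c[:,0])]
        m=(c[:,0]>box[0])&(c[:,0]<box[1])&(c[:,1]>box[2])&(c[:,1]<box[3])&(c[:,2]>zr[0])&(c[:,2]<zr[1])
        o.append(c[m])
    return o
def rect(q):
    (c,s,a)=cv2.minAreaRect(q[:,:2].astype(np.float32)); 
    if s[0]<s[1]: s=s[::-1]; a+=90
    a=(a+90)%180-90
    return np.round(c,1),np.round(s,1),round(a,1),len(q),round(float(np.median(q[:,2])),1)
E
python3 - <<'E'
from h import *
for n in("top","side"):
    p=ctrl.get_image(n); c=cloud(p)
    def show(k,m):
        q=c[m&~np.isnan(c[...,0])]; print(n,k,*rect(q))
    b=(c[...,0]>420)&(c[...,0]<545)&(c[...,1]>-215)&(c[...,1]<-100)
    show("rib",b&(c[...,2]>60)); show("block",b&(c[...,2]>18))
    d=ctrl.trace(p,"long_fence")[0]["pixels"]; show("fence",d&(abs(c[...,2]-43)<6))
    d=ctrl.trace(p,"end_stop")[0]["pixels"]; show("stop",d&(abs(c[...,2]-78)<7))
    b=(c[...,0]>300)&(c[...,0]<700)&(c[...,1]>-50)&(c[...,1]<230)
    show("bedall",b&(c[...,2]>12)); show("bed",b&(abs(c[...,2]-18)<5))
    b=(c[...,0]>400)&(c[...,0]<600)&(c[...,1]>-80)&(c[...,1]<-40)
    print("bench z",np.nanmedian(c[b][:,2]))
E
```

```text
top rib [ 483.1 -157.1] [90.3 22.4] -0.9 325 70.4
top block [ 483.1 -157.1] [90.3 50.7] -1.4 685 43.3
top fence [513.8 165.8] [299.9  31.7] -13.3 1282 44.0
top stop [567.5  76.2] [105.3  25.4] 76.2 392 78.7
top bedall [498.9 103. ] [301.4 191. ] -13.6 8041 20.5
top bed [498.5 103. ] [300.7 191. ] -13.6 5065 18.9
bench z 0.7147635981413032
side rib [ 483.4 -156.9] [89.7 26.2] -2.1 360 69.3
side block [ 483.4 -165. ] [90.1 41. ] -0.8 930 49.3
side fence [494.5 170.4] [262.1  36.8] -13.5 650 42.4
side stop [567.5  74.6] [106.1  25.1] 76.4 264 77.7
side bedall [497.9  95.2] [303.4 182. ] -13.4 5434 19.3
side bed [493.9  82. ] [300.3 154.8] -13.6 3381 17.7
bench z -0.297303349091635
```

```bash
cat >> h.py <<'E'
J=np.array([498.7,103.]); JY=-13.6
def jw(x,y): return J+np.array([[np.cos(np.radians(JY)),-np.sin(np.radians(JY))],[np.sin(np.radians(JY)),np.cos(np.radians(JY))]])@[x,y]
def to(x,y,z,yaw):
    """fractions for jog_arm from the measured pose to a tool-down target"""
    s=ctrl.read_state(); M=R.from_euler('xyz',s["tool_rot"])
    d=M.inv().apply(np.array([x,y,z])-s["eef_pos"])/300
    w=(M.inv()*R.from_euler('xyz',[180,0,yaw],degrees=True)).as_rotvec(degrees=True)/90
    print("t",np.round(d,4),"w",np.round(w,4)," pos",np.round(s["eef_pos"],1),"rpy",np.round(np.degrees(s["tool_rot"]),2),"F",np.round(s["force"],1),"w",round(s["width"],1),"t",s["clock"])
E
python3 -c "
from h import *
to(400,400,230,164.43)"
```

```text
t [-0.9266 -0.5243  0.0044] w [ 0.     -0.     -0.0001]  pos [174.5 626.2 231.3] rpy [180.    -0.   164.42] F [ 0.3 -0.4  0.2] w 85.2 t 0.9
```

>>> jog_arm(
  plan=[
    {"tx": -0.93,"ty": -0.525},
    {"tx": -0.93,"ty": -0.525},
    {"tx": -0.93,"ty": -0.525},
    {"tx": -0.93,"ty": -0.525},
    {"tx": -0.93,"ty": -0.525},
    {"tx": -0.93,"ty": -0.525},
    {"tx": -0.93,"ty": -0.525},
    {"tx": -0.93,"ty": -0.525},
    {"tx": -0.93,"ty": -0.525},
    {"tx": -0.93,"ty": -0.525},
  ],
)

```text
invalid input at $.plan[0]: expected keys tx, ty, tz, wx, wy, wz, claw
```

```bash
python3 -c "
from h import *
to(480,120,230,164.43)"
```

```text
t [-1.4341 -1.3518  0.0043] w [ 0.     -0.     -0.0001]  pos [174.5 626.2 231.3] rpy [180.    -0.   164.42] F [ 0.3 -0.4  0.2] w 85.2 t 0.9
```

>>> jog_arm(
  plan=[
    {"tx": -0.93,"ty": -0.525,"tz": 0,"wx": 0,"wy": 0,"wz": 0,"claw": 0},
    {"tx": -0.93,"ty": -0.525,"tz": 0,"wx": 0,"wy": 0,"wz": 0,"claw": 0},
    {"tx": -0.93,"ty": -0.525,"tz": 0,"wx": 0,"wy": 0,"wz": 0,"claw": 0},
    {"tx": -0.93,"ty": -0.525,"tz": 0,"wx": 0,"wy": 0,"wz": 0,"claw": 0},
    {"tx": -0.93,"ty": -0.525,"tz": 0,"wx": 0,"wy": 0,"wz": 0,"claw": 0},
    {"tx": -0.93,"ty": -0.525,"tz": 0,"wx": 0,"wy": 0,"wz": 0,"claw": 0},
    {"tx": -0.93,"ty": -0.525,"tz": 0,"wx": 0,"wy": 0,"wz": 0,"claw": 0},
    {"tx": -0.93,"ty": -0.525,"tz": 0,"wx": 0,"wy": 0,"wz": 0,"claw": 0},
    {"tx": -0.93,"ty": -0.525,"tz": 0,"wx": 0,"wy": 0,"wz": 0,"claw": 0},
    {"tx": -0.93,"ty": -0.525,"tz": 0,"wx": 0,"wy": 0,"wz": 0,"claw": 0},
  ],
)

```text
clock: 1.9
eef_pos: [399.5, 401.1, 231.3]
tool_rot: [3.141, -0.001, 2.872]
force: [0.2, 0.3, -0.0]
width: 85.0
gripper_force: 0.0
```

```bash
python3 -c "
from h import *
to(480,120,230,164.43)"
```

```text
t [-0.5078 -0.832   0.0032] w [ 0.0005 -0.0007  0.0016]  pos [399.5 401.1 231.3] rpy [ 1.7996e+02 -6.0000e-02  1.6458e+02] F [ 0.2  0.3 -0. ] w 85.0 t 1.9
```

>>> jog_arm(
  plan=[
    {"tx": -0.51,"ty": -0.83,"tz": 0,"wx": 0,"wy": 0,"wz": 0,"claw": 0},
    {"tx": -0.51,"ty": -0.83,"tz": 0,"wx": 0,"wy": 0,"wz": 0,"claw": 0},
    {"tx": -0.51,"ty": -0.83,"tz": 0,"wx": 0,"wy": 0,"wz": 0,"claw": 0},
    {"tx": -0.51,"ty": -0.83,"tz": 0,"wx": 0,"wy": 0,"wz": 0,"claw": 0},
    {"tx": -0.51,"ty": -0.83,"tz": 0,"wx": 0,"wy": 0,"wz": 0,"claw": 0},
    {"tx": -0.51,"ty": -0.83,"tz": 0,"wx": 0,"wy": 0,"wz": 0,"claw": 0},
    {"tx": -0.51,"ty": -0.83,"tz": 0,"wx": 0,"wy": 0,"wz": 0,"claw": 0},
    {"tx": -0.51,"ty": -0.83,"tz": 0,"wx": 0,"wy": 0,"wz": 0,"claw": 0},
    {"tx": -0.51,"ty": -0.83,"tz": 0,"wx": 0,"wy": 0,"wz": 0,"claw": 0},
    {"tx": -0.51,"ty": -0.83,"tz": 0,"wx": 0,"wy": 0,"wz": 0,"claw": 0},
  ],
)

```text
clock: 2.9
eef_pos: [480.9, 121.0, 231.2]
tool_rot: [3.141, -0.001, 2.874]
force: [-0.2, -0.6, 0.3]
width: 85.5
gripper_force: 0.0
```

```bash
python3 -c "
from h import *
to(483.1,-157.1,160,178.8)"
```

```text
t [-0.2523 -0.8922  0.2366] w [ 0.0005 -0.0003 -0.1571]  pos [480.9 121.  231.2] rpy [ 1.7996e+02 -3.0000e-02  1.6466e+02] F [-0.2 -0.6  0.3] w 85.5 t 2.9
```

>>> jog_arm(
  plan=[
    {"tx": -0.252,"ty": -0.892,"tz": 0,"wx": 0,"wy": 0,"wz": -0.157,"claw": 0},
    {"tx": -0.252,"ty": -0.892,"tz": 0,"wx": 0,"wy": 0,"wz": -0.157,"claw": 0},
    {"tx": -0.252,"ty": -0.892,"tz": 0,"wx": 0,"wy": 0,"wz": -0.157,"claw": 0},
    {"tx": -0.252,"ty": -0.892,"tz": 0,"wx": 0,"wy": 0,"wz": -0.157,"claw": 0},
    {"tx": -0.252,"ty": -0.892,"tz": 0,"wx": 0,"wy": 0,"wz": -0.157,"claw": 0},
    {"tx": -0.252,"ty": -0.892,"tz": 0,"wx": 0,"wy": 0,"wz": -0.157,"claw": 0},
    {"tx": -0.252,"ty": -0.892,"tz": 0.237,"wx": 0,"wy": 0,"wz": -0.157,"claw": 0},
    {"tx": -0.252,"ty": -0.892,"tz": 0.237,"wx": 0,"wy": 0,"wz": -0.157,"claw": 0},
    {"tx": -0.252,"ty": -0.892,"tz": 0.237,"wx": 0,"wy": 0,"wz": -0.157,"claw": 0},
    {"tx": -0.252,"ty": -0.892,"tz": 0.237,"wx": 0,"wy": 0,"wz": -0.157,"claw": 0},
    {"tx": -0.252,"ty": -0.892,"tz": 0.237,"wx": 0,"wy": 0,"wz": -0.157,"claw": 0},
  ],
)

```text
clock: 4.0
eef_pos: [483.9, -158.9, 161.5]
tool_rot: [-3.141, 0.003, 3.118]
force: [0.0, -0.9, -0.4]
width: 85.3
gripper_force: 0.0
```

```bash
python3 -c "
from h import *
to(483.1,-157.1,36,178.8)"
```

```text
t [0.0039 0.0062 0.4185] w [-0.0003  0.0017 -0.0016]  pos [ 483.9 -158.9  161.5] rpy [-1.7997e+02  1.5000e-01  1.7865e+02] F [ 0.  -0.9 -0.4] w 85.3 t 4.0
```

>>> jog_arm(
  plan=[
    {"tx": 0.002,"ty": 0.003,"tz": 0.15,"wx": 0,"wy": 0,"wz": 0,"claw": 0},
    {"tx": 0.002,"ty": 0.003,"tz": 0.25,"wx": 0,"wy": 0,"wz": 0,"claw": 0},
    {"tx": 0.002,"ty": 0.003,"tz": 0.32,"wx": 0,"wy": 0,"wz": 0,"claw": 0},
    {"tx": 0.002,"ty": 0.003,"tz": 0.37,"wx": 0,"wy": 0,"wz": 0,"claw": 0},
    {"tx": 0.002,"ty": 0.003,"tz": 0.4,"wx": 0,"wy": 0,"wz": 0,"claw": 0},
    {"tx": 0.002,"ty": 0.003,"tz": 0.416,"wx": 0,"wy": 0,"wz": 0,"claw": 0},
    {"tx": 0.002,"ty": 0.003,"tz": 0.416,"wx": 0,"wy": 0,"wz": 0,"claw": 0},
    {"tx": 0.002,"ty": 0.003,"tz": 0.416,"wx": 0,"wy": 0,"wz": 0,"claw": 0},
    {"tx": 0.002,"ty": 0.003,"tz": 0.416,"wx": 0,"wy": 0,"wz": 0,"claw": 0},
  ],
)

```text
clock: 4.9
eef_pos: [482.5, -158.7, 36.2]
tool_rot: [-3.141, 0.002, 3.116]
force: [-0.3, 0.3, 0.1]
width: 85.5
gripper_force: 0.0
```

```bash
python3 -c "
from h import *
to(483.1,-157.1,36,178.8)"
```

```text
t [-0.0019  0.0055  0.0007] w [-0.0003  0.001  -0.0027]  pos [ 482.5 -158.7   36.2] rpy [-1.7998e+02  9.0000e-02  1.7855e+02] F [-0.3  0.3  0.1] w 85.5 t 4.9
```

>>> jog_arm(
  plan=[
    {"tx": -0.002,"ty": 0.0055,"tz": 0,"wx": 0,"wy": 0,"wz": -0.0027,"claw": 0},
    {"tx": -0.002,"ty": 0.0055,"tz": 0,"wx": 0,"wy": 0,"wz": -0.0027,"claw": 0.5},
    {"tx": -0.002,"ty": 0.0055,"tz": 0,"wx": 0,"wy": 0,"wz": -0.0027,"claw": 1},
    {"tx": -0.002,"ty": 0.0055,"tz": 0,"wx": 0,"wy": 0,"wz": -0.0027,"claw": 1},
    {"tx": -0.002,"ty": 0.0055,"tz": 0,"wx": 0,"wy": 0,"wz": -0.0027,"claw": 1},
    {"tx": -0.002,"ty": 0.0055,"tz": 0,"wx": 0,"wy": 0,"wz": -0.0027,"claw": 1},
    {"tx": -0.002,"ty": 0.0055,"tz": 0,"wx": 0,"wy": 0,"wz": -0.0027,"claw": 1},
    {"tx": -0.002,"ty": 0.0055,"tz": 0,"wx": 0,"wy": 0,"wz": -0.0027,"claw": 1},
    {"tx": -0.002,"ty": 0.0055,"tz": 0,"wx": 0,"wy": 0,"wz": -0.0027,"claw": 1},
    {"tx": -0.002,"ty": 0.0055,"tz": 0,"wx": 0,"wy": 0,"wz": -0.0027,"claw": 1},
  ],
)

```text
clock: 5.9
eef_pos: [482.5, -157.0, 35.5]
tool_rot: [-3.142, 0.0, 3.121]
force: [-1.4, -0.1, 2.1]
width: 21.1
gripper_force: 58.8
```

```bash
python3 -c "
from h import *
to(483.1,-157.1,136,178.8)"
```

```text
t [-0.0019 -0.0004 -0.3351] w [-0.  0. -0.]  pos [ 482.5 -157.    35.5] rpy [-180.     0.   178.8] F [-1.4 -0.1  2.1] w 21.1 t 5.9
```

>>> jog_arm(
  plan=[
    {"tx": 0,"ty": 0,"tz": -0.05,"wx": 0,"wy": 0,"wz": 0,"claw": 1},
    {"tx": 0,"ty": 0,"tz": -0.13,"wx": 0,"wy": 0,"wz": 0,"claw": 1},
    {"tx": 0,"ty": 0,"tz": -0.23,"wx": 0,"wy": 0,"wz": 0,"claw": 1},
    {"tx": 0,"ty": 0,"tz": -0.33,"wx": 0,"wy": 0,"wz": 0,"claw": 1},
    {"tx": 0,"ty": 0,"tz": -0.38,"wx": 0,"wy": 0,"wz": 0,"claw": 1},
    {"tx": 0,"ty": 0,"tz": -0.4,"wx": 0,"wy": 0,"wz": 0,"claw": 1},
    {"tx": 0,"ty": 0,"tz": -0.4,"wx": 0,"wy": 0,"wz": 0,"claw": 1},
    {"tx": 0,"ty": 0,"tz": -0.4,"wx": 0,"wy": 0,"wz": 0,"claw": 1},
  ],
)

```text
clock: 6.7
eef_pos: [481.8, -156.7, 154.4]
tool_rot: [3.141, -0.002, 3.121]
force: [0.4, -0.4, -2.2]
width: 21.1
gripper_force: 59.1
```

```bash
python3 -c "
from h import *
print(jw(-10,10)); to(*jw(-10,10),155,166.4)"
```

```text
[491.33181113 115.07103114]
t [-0.013   0.9063 -0.0015] w [ 0.0002 -0.0012  0.1378]  pos [ 481.8 -156.7  154.4] rpy [ 1.7997e+02 -1.1000e-01  1.7880e+02] F [ 0.4 -0.4 -2.2] w 21.1 t 6.7
```

>>> jog_arm(
  plan=[
    {"tx": 0,"ty": 0.06,"tz": 0,"wx": 0,"wy": 0,"wz": 0.01,"claw": 1},
    {"tx": -0.003,"ty": 0.18,"tz": 0,"wx": 0,"wy": 0,"wz": 0.03,"claw": 1},
    {"tx": -0.005,"ty": 0.32,"tz": 0,"wx": 0,"wy": 0,"wz": 0.05,"claw": 1},
    {"tx": -0.008,"ty": 0.46,"tz": 0,"wx": 0,"wy": 0,"wz": 0.07,"claw": 1},
    {"tx": -0.01,"ty": 0.6,"tz": 0,"wx": 0,"wy": 0,"wz": 0.1,"claw": 1},
    {"tx": -0.012,"ty": 0.73,"tz": 0,"wx": 0,"wy": 0,"wz": 0.12,"claw": 1},
    {"tx": -0.013,"ty": 0.83,"tz": 0,"wx": 0,"wy": 0,"wz": 0.138,"claw": 1},
    {"tx": -0.013,"ty": 0.89,"tz": 0,"wx": 0,"wy": 0,"wz": 0.138,"claw": 1},
    {"tx": -0.013,"ty": 0.906,"tz": 0,"wx": 0,"wy": 0,"wz": 0.138,"claw": 1},
    {"tx": -0.013,"ty": 0.906,"tz": 0,"wx": 0,"wy": 0,"wz": 0.138,"claw": 1},
    {"tx": -0.013,"ty": 0.906,"tz": 0,"wx": 0,"wy": 0,"wz": 0.138,"claw": 1},
    {"tx": -0.013,"ty": 0.906,"tz": 0,"wx": 0,"wy": 0,"wz": 0.138,"claw": 1},
  ],
)

```text
clock: 7.9
eef_pos: [492.1, 112.9, 155.2]
tool_rot: [-3.141, -0.0, 2.901]
force: [-0.1, -0.1, -1.1]
width: 21.6
gripper_force: 59.1
```

Run:
```python
from h import *
p=ctrl.get_image("top"); cv2.imwrite("pics/top1.png",cv2.resize(p["img"][120:300,200:440,::-1],None,fx=3,fy=3,interpolation=cv2.INTER_CUBIC))
p=ctrl.get_image("side"); cv2.imwrite("pics/side1.png",cv2.resize(p["img"][100:260,200:420,::-1],None,fx=3,fy=3,interpolation=cv2.INTER_CUBIC))
to(*jw(-10,10),58,166.4)
```

```text
t [0.0039 0.005  0.3245] w [-0.0003 -0.0001 -0.0016]  pos [492.1 113.4 155.4] rpy [-1.7997e+02 -1.0000e-02  1.6626e+02] F [ 0.1  0.1 -3. ] w 21.3 t 8.0
```

View pics/side1.png

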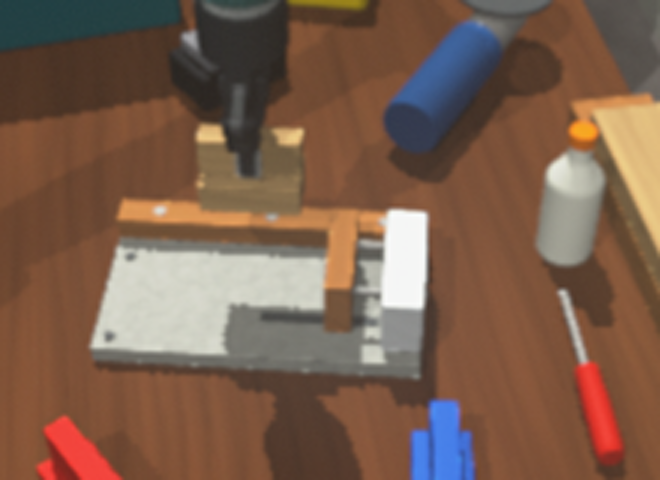

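The crop shows the rib block held level in the fingers at about crop pixel (250,170), over the jig bed and short of the stop at (340,260). Now I'll lower it.

>>> jog_arm(
  plan=[
    {"tx": 0.003,"ty": 0.004,"tz": 0.07,"wx": 0,"wy": 0,"wz": -0.0016,"claw": 1},
    {"tx": 0.003,"ty": 0.004,"tz": 0.16,"wx": 0,"wy": 0,"wz": -0.0016,"claw": 1},
    {"tx": 0.003,"ty": 0.004,"tz": 0.23,"wx": 0,"wy": 0,"wz": -0.0016,"claw": 1},
    {"tx": 0.003,"ty": 0.004,"tz": 0.28,"wx": 0,"wy": 0,"wz": -0.0016,"claw": 1},
    {"tx": 0.003,"ty": 0.004,"tz": 0.31,"wx": 0,"wy": 0,"wz": -0.0016,"claw": 1},
    {"tx": 0.003,"ty": 0.004,"tz": 0.322,"wx": 0,"wy": 0,"wz": -0.0016,"claw": 1},
    {"tx": 0.003,"ty": 0.004,"tz": 0.325,"wx": 0,"wy": 0,"wz": -0.0016,"claw": 1},
    {"tx": 0.003,"ty": 0.004,"tz": 0.328,"wx": 0,"wy": 0,"wz": -0.0016,"claw": 1},
    {"tx": 0.003,"ty": 0.004,"tz": 0.331,"wx": 0,"wy": 0,"wz": -0.0016,"claw": 1},
    {"tx": 0.003,"ty": 0.004,"tz": 0.334,"wx": 0,"wy": 0,"wz": -0.0016,"claw": 1},
    {"tx": 0.003,"ty": 0.004,"tz": 0.334,"wx": 0,"wy": 0,"wz": -0.0016,"claw": 1},
  ],
)

```text
clock: 9.1
eef_pos: [491.7, 116.2, 55.4]
tool_rot: [3.141, 0.0, 2.906]
force: [-0.3, -0.9, -1.5]
width: 21.5
gripper_force: 59.2
```

```bash
python3 -c "
from h import *
to(*jw(-10,10),53.5,166.4)"
```

```text
t [ 0.0002 -0.0039  0.0064] w [0.0002 0.0002 0.0014]  pos [491.7 116.2  55.4] rpy [1.7999e+02 2.0000e-02 1.6653e+02] F [-0.3 -0.9 -1.5] w 21.5 t 9.1
```

Still in the air, with no contact force. Lowering a little more.

>>> jog_arm(
  plan=[
    {"tx": 0,"ty": 0,"tz": 0.003,"wx": 0,"wy": 0,"wz": 0,"claw": 1},
    {"tx": 0,"ty": 0,"tz": 0.006,"wx": 0,"wy": 0,"wz": 0,"claw": 1},
    {"tx": 0,"ty": 0,"tz": 0.008,"wx": 0,"wy": 0,"wz": 0,"claw": 1},
    {"tx": 0,"ty": 0,"tz": 0.008,"wx": 0,"wy": 0,"wz": 0,"claw": 1},
    {"tx": 0,"ty": 0,"tz": 0.008,"wx": 0,"wy": 0,"wz": 0,"claw": 1},
  ],
)

```text
clock: 9.6
eef_pos: [491.6, 116.2, 53.4]
tool_rot: [3.141, 0.0, 2.906]
force: [-1.6, -0.1, 6.1]
width: 21.3
gripper_force: 60.2
```

>>> jog_arm(
  plan=[
    {"tx": 0,"ty": 0.01,"tz": 0,"wx": 0,"wy": 0,"wz": 0.001,"claw": 1},
    {"tx": 0,"ty": 0.02,"tz": 0,"wx": 0,"wy": 0,"wz": 0.001,"claw": 1},
    {"tx": 0,"ty": 0.03,"tz": 0,"wx": 0,"wy": 0,"wz": 0.001,"claw": 1},
    {"tx": 0,"ty": 0.037,"tz": 0,"wx": 0,"wy": 0,"wz": 0.001,"claw": 1},
    {"tx": 0,"ty": 0.037,"tz": 0,"wx": 0,"wy": 0,"wz": 0.001,"claw": 1},
    {"tx": 0,"ty": 0.037,"tz": 0,"wx": 0,"wy": 0,"wz": 0.001,"claw": 1},
  ],
)

```text
clock: 10.2
eef_pos: [494.5, 126.6, 53.4]
tool_rot: [3.142, 0.001, 2.905]
force: [0.2, -1.7, 4.6]
width: 21.4
gripper_force: 60.2
```

Run:
```python
from h import *
p=ctrl.get_image("side"); cv2.imwrite("pics/side2.png",cv2.resize(p["img"][130:250,210:370,::-1],None,fx=4,fy=4,interpolation=cv2.INTER_CUBIC))
to(*jw(-10,25),53.5,166.4)
```

```text
t [ 0.0014  0.0103 -0.0003] w [0.     0.0006 0.0002]  pos [494.5 126.6  53.4] rpy [1.8000e+02 5.0000e-02 1.6642e+02] F [-0.4 -1.2  4.7] w 21.6 t 10.25
```

View pics/side2.png

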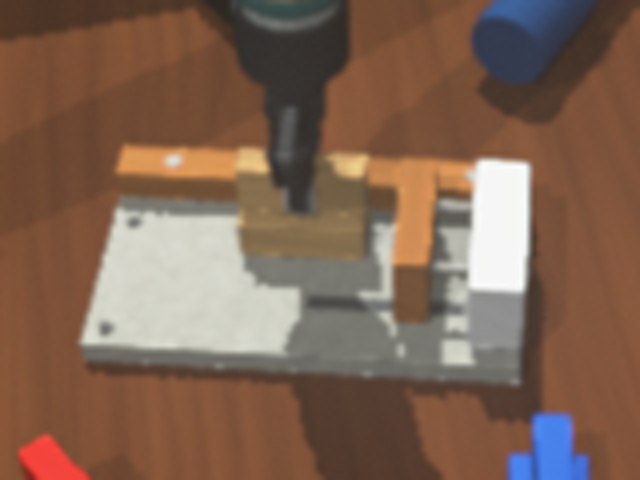

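The block sits flat on the bed at crop pixel (303,215), parallel to the fence and clear of the stop at (400,250). Next, push it against the fence.

>>> jog_arm(
  plan=[
    {"tx": 0,"ty": 0.005,"tz": 0,"wx": 0,"wy": 0,"wz": 0,"claw": 1},
    {"tx": 0,"ty": 0.01,"tz": 0,"wx": 0,"wy": 0,"wz": 0,"claw": 1},
    {"tx": 0,"ty": 0.013,"tz": 0,"wx": 0,"wy": 0,"wz": 0,"claw": 1},
    {"tx": 0,"ty": 0.013,"tz": 0,"wx": 0,"wy": 0,"wz": 0,"claw": 1},
    {"tx": 0,"ty": 0.013,"tz": 0,"wx": 0,"wy": 0,"wz": 0,"claw": 1},
  ],
)

```text
clock: 10.75
eef_pos: [495.3, 129.6, 53.4]
tool_rot: [-3.141, 0.001, 2.904]
force: [-1.2, -3.7, 6.3]
width: 21.2
gripper_force: 60.3
```

>>> jog_arm(
  plan=[
    {"tx": 0,"ty": 0.003,"tz": 0,"wx": 0,"wy": 0,"wz": 0,"claw": 1},
    {"tx": 0,"ty": 0.005,"tz": 0,"wx": 0,"wy": 0,"wz": 0,"claw": 1},
    {"tx": 0,"ty": 0.005,"tz": 0,"wx": 0,"wy": 0,"wz": 0,"claw": 1},
    {"tx": 0,"ty": 0.005,"tz": 0,"wx": 0,"wy": 0,"wz": 0,"claw": 1},
  ],
)

```text
clock: 11.15
eef_pos: [495.3, 129.6, 53.4]
tool_rot: [-3.139, 0.0, 2.903]
force: [-2.0, -5.7, 6.9]
width: 21.3
gripper_force: 60.4
```

>>> jog_arm(
  plan=[
    {"tx": 0,"ty": 0.004,"tz": 0,"wx": 0,"wy": 0,"wz": 0,"claw": 1},
    {"tx": 0,"ty": 0.008,"tz": 0,"wx": 0,"wy": 0,"wz": 0,"claw": 1},
    {"tx": -0.01,"ty": 0.008,"tz": 0,"wx": 0,"wy": 0,"wz": 0,"claw": 1},
    {"tx": -0.02,"ty": 0.008,"tz": 0,"wx": 0,"wy": 0,"wz": 0,"claw": 1},
    {"tx": -0.03,"ty": 0.008,"tz": 0,"wx": 0,"wy": 0,"wz": 0,"claw": 1},
    {"tx": -0.04,"ty": 0.008,"tz": 0,"wx": 0,"wy": 0,"wz": 0,"claw": 1},
    {"tx": -0.05,"ty": 0.008,"tz": 0,"wx": 0,"wy": 0,"wz": 0,"claw": 1},
    {"tx": -0.06,"ty": 0.008,"tz": 0,"wx": 0,"wy": 0,"wz": 0,"claw": 1},
    {"tx": -0.07,"ty": 0.008,"tz": 0,"wx": 0,"wy": 0,"wz": 0,"claw": 1},
    {"tx": -0.08,"ty": 0.008,"tz": 0,"wx": 0,"wy": 0,"wz": 0,"claw": 1},
    {"tx": -0.08,"ty": 0.008,"tz": 0,"wx": 0,"wy": 0,"wz": 0,"claw": 1},
  ],
)

```text
clock: 12.25
eef_pos: [515.4, 124.8, 53.6]
tool_rot: [-3.135, -0.006, 2.903]
force: [-8.3, -7.6, 16.9]
width: 21.5
gripper_force: 61.6
```

```bash
python3 -c "
from h import *
to(*jw(40,25),53.5,166.4)"
```

```text
t [-0.0964 -0.0003 -0.0004] w [-0.004  -0.0041 -0.0009]  pos [515.4 124.8  53.6] rpy [-179.64   -0.37  166.31] F [-8.3 -7.6 16.9] w 21.5 t 12.25
```

>>> jog_arm(
  plan=[
    {"tx": 0,"ty": 0,"tz": -0.003,"wx": 0,"wy": 0,"wz": 0,"claw": 1},
    {"tx": -0.01,"ty": 0,"tz": -0.003,"wx": 0,"wy": 0,"wz": 0,"claw": 1},
    {"tx": -0.02,"ty": 0,"tz": -0.003,"wx": 0,"wy": 0,"wz": 0,"claw": 1},
    {"tx": -0.03,"ty": 0,"tz": -0.003,"wx": 0,"wy": 0,"wz": 0,"claw": 1},
    {"tx": -0.04,"ty": 0,"tz": -0.003,"wx": 0,"wy": 0,"wz": 0,"claw": 1},
    {"tx": -0.05,"ty": 0,"tz": -0.003,"wx": 0,"wy": 0,"wz": 0,"claw": 1},
    {"tx": -0.06,"ty": 0,"tz": -0.003,"wx": 0,"wy": 0,"wz": 0,"claw": 1},
    {"tx": -0.06,"ty": 0,"tz": -0.003,"wx": 0,"wy": 0,"wz": 0,"claw": 1},
  ],
)

```text
clock: 13.05
eef_pos: [531.6, 120.9, 53.7]
tool_rot: [-3.135, -0.009, 2.903]
force: [-10.1, -6.9, 12.1]
width: 21.1
gripper_force: 61.2
```

```bash
python3 -c "
from h import *
to(*jw(40,25),53.5,166.4)"
```

```text
t [-0.0409 -0.0005  0.0004] w [-0.0044 -0.0058 -0.0006]  pos [531.6 120.9  53.7] rpy [-179.6    -0.52  166.34] F [-10.1  -6.9  12.1] w 21.1 t 13.05
```

>>> jog_arm(
  plan=[
    {"tx": -0.007,"ty": 0,"tz": 0,"wx": 0,"wy": 0,"wz": 0,"claw": 1},
    {"tx": -0.014,"ty": 0,"tz": 0,"wx": 0,"wy": 0,"wz": 0,"claw": 1},
    {"tx": -0.021,"ty": 0,"tz": 0,"wx": 0,"wy": 0,"wz": 0,"claw": 1},
    {"tx": -0.028,"ty": 0,"tz": 0,"wx": 0,"wy": 0,"wz": 0,"claw": 1},
    {"tx": -0.035,"ty": 0,"tz": 0,"wx": 0,"wy": 0,"wz": 0,"claw": 1},
    {"tx": -0.042,"ty": 0,"tz": 0,"wx": 0,"wy": 0,"wz": 0,"claw": 1},
    {"tx": -0.042,"ty": 0,"tz": 0,"wx": 0,"wy": 0,"wz": 0,"claw": 1},
  ],
)

```text
clock: 13.75
eef_pos: [542.6, 118.3, 53.7]
tool_rot: [-3.134, -0.011, 2.903]
force: [-13.1, -5.1, 14.7]
width: 21.1
gripper_force: 61.6
```

```bash
python3 -c "
from h import *
to(*jw(40,25),53.5,166.4)"
```

```text
t [-0.003  -0.0006  0.0008] w [-0.0046 -0.0072 -0.0005]  pos [542.6 118.3  53.7] rpy [-179.59   -0.65  166.35] F [-13.1  -5.1  14.7] w 21.1 t 13.75
```

>>> jog_arm(
  plan=[
    {"tx": -0.005,"ty": 0,"tz": 0,"wx": 0,"wy": 0,"wz": 0,"claw": 1},
    {"tx": -0.01,"ty": 0,"tz": 0,"wx": 0,"wy": 0,"wz": 0,"claw": 1},
    {"tx": -0.015,"ty": 0,"tz": 0,"wx": 0,"wy": 0,"wz": 0,"claw": 1},
    {"tx": -0.015,"ty": 0,"tz": 0,"wx": 0,"wy": 0,"wz": 0,"claw": 1},
    {"tx": -0.015,"ty": 0,"tz": 0,"wx": 0,"wy": 0,"wz": 0,"claw": 1},
  ],
)

```text
clock: 14.25
eef_pos: [542.7, 118.3, 53.6]
tool_rot: [-3.133, -0.019, 2.905]
force: [-20.6, -4.3, 21.3]
width: 21.4
gripper_force: 62.7
```

Run:
```python
from h import *
def plane(q): 
    A=np.c_[q[:,:2]-q[:,:2].mean(0),np.ones(len(q))]; return np.linalg.lstsq(A,q[:,2],rcond=None)[0].round(3)
for n in("top","side"):
    p=ctrl.get_image(n); c=cloud(p)
    j=(c[...,:2]-J)@np.array([[np.cos(np.radians(JY)),-np.sin(np.radians(JY))],[np.sin(np.radians(JY)),np.cos(np.radians(JY))]])
    z=c[...,2]; x,y=j[...,0],j[...,1]
    q=np.dstack([j,z])
    a=(x>-15)&(x<90)&(y>5)&(y<45)&(abs(z-88)<5); print(n,"ribtop",a.sum(), plane(q[a]) if a.sum()>20 else "", np.percentile(x[a],[1,99]).round(1) if a.any() else "")
    a=(x>-15)&(x<84)&(y>-5)&(y<13)&(abs(z-48)<5); print("shoulder",a.sum(), plane(q[a]) if a.sum()>20 else "",np.percentile(x[a],[1,99]).round(1) if a.any() else "",np.percentile(y[a],[1,99]).round(1) if a.any() else "")
    a=(x>40)&(x<125)&(y>-60)&(y<-5)&(abs(z-78)<6); print("stop x",np.percentile(x[a],[1,99]).round(1) if a.any() else "")
cv2.imwrite("pics/side3.png",cv2.resize(p["img"][130:250,210:370,::-1],None,fx=4,fy=4,interpolation=cv2.INTER_CUBIC))
to(*jw(40,25),53.5,166.4)
```

```text
top ribtop 88 [-3.0000e-02  1.2000e-02  8.9228e+01] [-4.6 24.2]
shoulder 95 [-4.0000e-03  4.1000e-02  4.9106e+01] [-4.3 83.4] [-0.5 12.5]
stop x [ 85.4 124.8]
side ribtop 141 [-2.0000e-03  5.7000e-02  8.7627e+01] [-3.  84.8]
shoulder 139 [-1.0000e-03  1.1700e-01  4.7695e+01] [-2.6 82.2] [-3.4 12.6]
stop x [ 85.9 124.6]
t [-0.0028 -0.0006  0.0005] w [-0.0054 -0.0122  0.0004]  pos [542.7 118.3  53.7] rpy [-179.51   -1.1   166.44] F [-20.5  -4.3  22. ] w 21.0 t 14.35
```

View pics/side3.png

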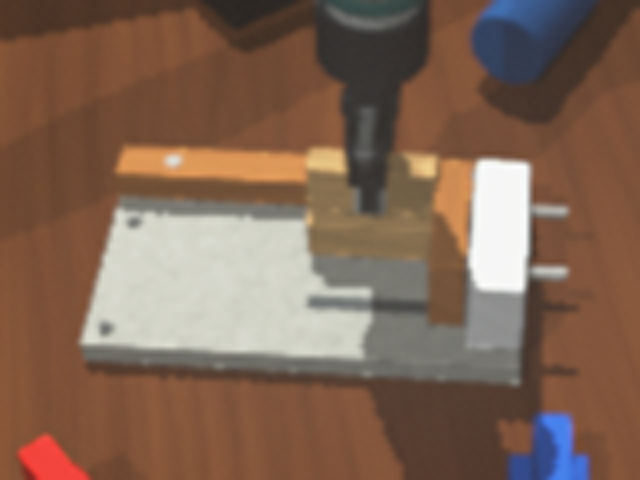

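The pictures show the stop face at jig x of about 85.5, which is home: its rods stick out behind the housing at (550,210) and (550,272). The block is flat against both faces. I'll firm up the fence push and ease the downward force.

>>> jog_arm(
  plan=[
    {"tx": 0,"ty": 0.004,"tz": -0.002,"wx": 0,"wy": 0,"wz": 0,"claw": 1},
    {"tx": 0,"ty": 0.008,"tz": -0.003,"wx": 0,"wy": 0,"wz": 0,"claw": 1},
    {"tx": 0,"ty": 0.013,"tz": -0.003,"wx": 0,"wy": 0,"wz": 0,"claw": 1},
    {"tx": 0,"ty": 0.013,"tz": -0.003,"wx": 0,"wy": 0,"wz": 0,"claw": 1},
    {"tx": 0,"ty": 0.013,"tz": -0.003,"wx": 0,"wy": 0,"wz": 0,"claw": 1},
    {"tx": 0,"ty": 0.013,"tz": -0.003,"wx": 0,"wy": 0,"wz": 0,"claw": 1},
    {"tx": 0,"ty": 0.013,"tz": -0.003,"wx": 0,"wy": 0,"wz": 0,"claw": 1},
  ],
)

```text
clock: 15.05
eef_pos: [542.7, 118.4, 53.8]
tool_rot: [-3.128, -0.02, 2.903]
force: [-20.5, -10.8, 18.5]
width: 21.6
gripper_force: 62.2
```

```bash
python3 -c "
from h import *
to(*jw(40,25),53.5,166.4); print(ctrl.finish_job())"
```

```text
t [-0.0028 -0.001   0.001 ] w [-0.0085 -0.013  -0.0004]  pos [542.7 118.4  53.8] rpy [-179.23   -1.17  166.35] F [-20.5 -10.8  18.5] w 21.6 t 15.05
the job is handed in; nothing more can be done
None
```

I handed the job in at about 15 s, but `finish_job()` returned no verdict. The rib block was still gripped flat on the bed, pressed with about 15 N towards the fence and 17 N against the stop; the cameras put the stop within about 1 mm of home.

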